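# Dial in and lock the camera's amber filter

## Robot

A 6-joint arm with a two-finger parallel gripper is mounted at the origin on the work surface. World frame = base frame: x ahead of the robot, y to its left, z up, the work surface at z = 0. Lengths are in m, angles in rad, forces in N, time in s.
With the tool pointing down it reaches from about 0.2 to 0.875 m from the base axis. Payload 3.4 kg.
Tool frame: the origin (TCP) lies at the very end of the fingers, on their centre line; the grasp point (between the pads) lies 19 mm behind it (bot.grip_point_offset is the distance from the TCP to the grasp point, in m); x points along the fingers, y is the direction in which the jaws open and shut, and the axes are right-handed (so a half turn about x gives the same grasp; the last joint's range is limited). The gripper opens to 94 mm and grips with 3 to 60 N. Pads are 16 mm wide; open, the fingers measure 119 mm over their backs; the gripper's body (75 mm by 177 mm) begins 78 mm behind the grasp point.
Start: joints at [-1.236, 0.276, 1.505, -0, 1.361, -0.121], TCP at [0.253, -0.516, 0.205] pointing down, gripper open.
Joint ranges: [-2.89, 2.89], [-0.75, 2.08], [0.22, 2.7], [-1.18, 4.32], [0.11, 2.71], [-2.7, 2.7]. Speed limits (rad/s): [2.57, 2.57, 3.14, 3.14, 3.14, 3.14].

## Interface

Orientations are given as a rotation vector (axis times angle).
In Python, from rig import bot, vision gives the robot as it stands. The module is installed in compiled form; this text tells all that it offers.
- The arm moves only by the tool play_rows, never from a script. Its argument "commands" is a list of rows, each a list of 7 numbers: the turn, a rotation vector about the world's x, y, z each as a share of 360 degrees, from -1 to 1, then the shift along the world's x, y, z each as a share of 30 cm, from -1 to 1, then the finger opening in mm, from 0 to 94. In form: [[wx, wy, wz, tx, ty, tz, fingers], ...]. A call has 1 to 12 rows; each row is the pose to reach, as a shift and turn from the pose commanded when the call began, turning the shorter way round; what a row does not reach only later rows make up. A row lasts 1/12 s, in which the tool goes at most 41.7 mm and 7.16 degrees, less where a joint would pass 70% of its speed; a pose out of reach is approached as far as the arm can. A call with a number of a shift or a turn outside -1 to 1 is refused whole. A call with a gripper value outside its range is refused whole. The fingers move at their own pace and stop on an object; "squeeze" is the grip in N (left out, the last holds). Time passes only in rows, so rows that repeat a pose let the fingers close. It gives the time, the measured TCP pose, the force and the opening at its end, in the units of the state.
- bot.get_state(): the state, without advancing time (a new reading comes with each control period).
- vision.camera(name): name is "scene" or "top" or "wrist"; returns a dict with "pixels" (400x640x3 uint8, blue, green, red), "camera_matrix" (3x3 intrinsics, pixels), "k1" (the pictures are not rectified: a ray, as slopes to the right and down, at radius r is drawn at 1 + k1 r^2 times it, then the intrinsics apply), "world_to_cam" (4x4, takes a point from world to camera coordinates). Camera axes: x right, y down, z forward; pixel columns grow to the right and rows downward; lengths in m; the calibration is good to about 2 mm. A picture is of the moment at which its call begins. There is no depth.
- bot.hand_in(): hands the job in, once; it reports no verdict.
Trained networks look in the newest picture that a camera, given by its name, has taken for a name from the list of things; names that differ only in an ending like _2 or _b are one class to them, and where a whole thing is asked for, a point or a joint stands for the part that bears it (a point fixed in the world has none). Each returns a list of dicts, best first, with "score" (0 to 1); they miss things now and then, are a little off and sometimes report something else, mostly with a low value. They report only what shows in the picture. A call takes as long as a camera call. They do not tell look-alikes from the thing itself.
- vision.recognise(camera, target): "at" ([column, row] in pixels, amid what is visible of it).
- vision.outline_of(camera, target): "pixels" (400x640 bool, what is visible of it) and "at" ([column, row] in pixels, amid what is visible of it).
The state is a dict: "time_s": time; "joint_positions": joint angles; "joint_vel": joint speeds; "joint_torque": joint torques, N m; "ee_pos": TCP position; "orientation": TCP orientation; "ft_force": force on the tool from outside, world axes, zero at the start; "torque": the same for the moment, N m; "width": finger opening in m.
Only numpy, scipy, OpenCV 4.12 (cv2) and the standard library are available. Lean on these libraries where they do the work, as an engineer would, in place of code of your own. Each camera call takes 0.05 s, during which the arm holds its last target.

## Task

The camera's filter wheel was left between two filters. With a fingertip on the bit of black rim that shows in the top of the camera, pressing just firmly enough to carry it along, roll the wheel until the amber filter sits centred in the lens opening, then slide the red lock fully home towards the wheel so that it holds the filter there. The wheel's axle is delicate, so never press hard on the camera; leave the things around it where they are, and let go at the end.

Things in the scene. Friction and masses are not known exactly. Their poses are not given: they have to be found in the camera images.
- camera: Grey box camera, lens off, bolted down on a bench plate. Origin: on the bench under the middle of the filter wheel; x to the lens side, y to the camera's left, z up. Case: x -158 (connectors) to 14 mm, y -54 to 54 mm, flat top at z 106 mm. The wheel stands upright across it in a slot of the top (x -8 to 8, y -23 to 23 mm). A press of over 15 N on case, wheel or lock damages it.
- wheel_top (a point): Nominal top of the exposed rim: camera x 0, y 0, z 112 mm, at the white ticks. The wheel is 92 mm across and 10 mm thick, axle along the camera's x at z 66 mm. Its old rubber grip ring runs out of true: the rim's top stands 3 to 9 mm above the case as it turns. A dash of each filter's colour is at the ticks when that filter is in. A light finger slips; some 10 N carries the rim along.
- filter_wheel (a joint): Angle of the wheel (rad) about the camera's +x; 0 when the amber filter is centred. Starts at 0.4 to 0.95. It falls as the top of the rim is moved to the camera's left (+y). 3 to 4 N along the rim turns it; it stays where it is left and spins freely all the way round. Five filters, 72 degrees apart.
- amber_filter (a point): Centre of the amber (orange) filter in the wheel, a 24 mm disc 27 mm from the axle; the other four are clear, light grey, mid grey and dark grey.
- opening (a point): Centre of the lens opening (34 mm wide, inside the steel mount ring on the camera's front), in the plane of the filters: camera x 6, y 0, z 39 mm. The amber filter belongs here.
- wheel_lock (a joint): Travel of the lock slide (m) along the camera's +x, towards the wheel: 0 open (at the start), 0.009 home. Its hidden round-nosed tongue enters a notch of the wheel with 1.5 mm of play each side; up to 2 mm off the nose draws the wheel into line, further off the lock stops hard after about 1.5 mm. It drags with 1.5 N, up to 10 N while it draws the wheel, and stays where it is left.
- lock_button (a point): Middle of the top of the lock's red button (12 mm along x, 20 mm along y, top 10 mm above the case top). Moves with the lock; open, it is at camera x -38 mm. The flat case top behind it is free for a fingertip that pushes it towards the wheel.
- converter: Bystander: loose grey converter box, 110 x 80 x 26 mm, origin under its centre.
- converter_top: Bystander: loose grey converter box, 100 x 72 x 24 mm, lying on the other one, origin under its centre.
- mount_cap: Bystander: loose black cap of the lens mount, 58 mm across, 14 mm high, origin under its centre.
- lens: Bystander: loose black zoom lens standing upright on its rear end, 80 mm across, 132 mm high, origin under its centre.
Mind the look-alikes: they are no part of the job. There is more than one size of the camera; the one meant has the size given above.

How it is judged:
On the way, in this order (a step that is already met when the one before it is completed fails the run):
1. with the lock still open, the amber filter stands within 3 mm of the centre of the opening (distance between amber_filter and opening below 0.003 m and value of joint wheel_lock below 0.003 m), for 0.2 s.
2. the lock is slid home (value of joint wheel_lock above 0.0078 m), for 0.2 s.
At the end, for the whole second after the job is handed in: The amber filter is within 2 mm of the centre of the lens opening, the lock is home (at least 7.8 of its 9 mm), and the robot has let go of the camera (distance between amber_filter and opening below 0.002 m and value of joint wheel_lock above 0.0078 m and contact force between camera and the fingers below 0.1 N and contact force between camera and the arm below 0.1 N); the robot touches nothing.
It fails at once if the robot presses on the camera, its wheel or its lock with more than 15 N (contact force between camera and the fingers above 15 N or contact force between camera and the arm above 15 N).
It fails at once if a bystander is moved by more than 10 mm (distance of any of converter, converter_top, mount_cap, lens from where it was at the start of the episode above 0.01 m).
It also fails if it takes over 64 s, if anything falls off the work surface, if the arm or the gripper's body presses on something with over 40 N, if the wrist force passes 120 N, or if a joint passes its speed limit or range.

## Working session

There is one attempt and no reset: what is moved stays moved. The work goes in short steps, Python scripts to look and compute and a tool call to move; the robot and the scene stay as the last step left them, time stands still between calls to the robot, and variables do not carry over. Pictures are saved under pics/ and viewed, and the job is handed in when it is done.

Besides the shell and the picture viewer there is one more tool, called after "Emit:" as name(argument=value, ...) on one line, values as JSON. play_rows: Moves the arm, as the interface text tells. Shift numbers are shares of 30 cm and turn numbers shares of 360 degrees, none past 1 either way. Its arguments: {"type":"object","properties":{"commands":{"type":"array","items":{"type":"array","items":{"type":"number"}}},"squeeze":{"type":"number"}},"required":["commands"]}

```bash
mkdir -p pics; cat > h.py <<'E'
import numpy as np, cv2
from rig import bot, vision
def snap(n,f):
    c=vision.camera(n); cv2.imwrite('pics/'+f,c['pixels']); return c
def proj(c,P):
    P=np.atleast_2d(P); T=np.array(c['world_to_cam']); q=P@T[:3,:3].T+T[:3,3]
    s=q[:,:2]/q[:,2:]; r2=(s**2).sum(1,keepdims=True); s=s*(1+c['k1']*r2)
    K=np.array(c['camera_matrix']); return np.c_[s[:,0]*K[0,0]+K[0,2]+K[0,1]*s[:,1], s[:,1]*K[1,1]+K[1,2]]
def ray(c,uv):
    K=np.array(c['camera_matrix']); d=np.array([(uv[0]-K[0,2])/K[0,0],(uv[1]-K[1,2])/K[1,1]])
    s=d.copy()
    for _ in range(30): s=d/(1+c['k1']*(s@s))
    T=np.array(c['world_to_cam']); R=T[:3,:3]; o=-R.T@T[:3,3]; v=R.T@np.array([s[0],s[1],1]); return o,v/np.linalg.norm(v)
def atz(c,uv,z):
    o,v=ray(c,uv); return o+v*(z-o[2])/v[2]
def tri(L):
    A=np.zeros((3,3));b=np.zeros(3)
    for c,uv in L:
        o,v=ray(c,uv);M=np.eye(3)-np.outer(v,v);A+=M;b+=M@o
    return np.linalg.solve(A,b)
E
python3 - <<'E'
from h import *
for n in ['scene','top','wrist']:
    c=snap(n,n+'0.png')
    print(n,c['k1'],np.round(-np.array(c['world_to_cam'])[:3,:3].T@np.array(c['world_to_cam'])[:3,3],3),np.array(c['camera_matrix'])[0,0])
    for t in ['camera','lock_button','wheel_top','amber_filter','opening','converter','mount_cap','lens']:
        print(t,[(round(d['score'],2),np.round(d['at'])) for d in vision.recognise(n,t)][:4])
print(bot.get_state())
E
```

```text
scene -0.024119078255137386 [0.907 0.363 0.735] 363.66653991157625
camera [(0.98, array([339.,  85.])), (0.95, array([240., 228.])), (0.72, array([330., 171.]))]
lock_button [(0.61, array([318., 160.])), (0.55, array([331.,  71.]))]
wheel_top [(0.71, array([328., 170.])), (0.67, array([240., 223.])), (0.64, array([337.,  85.]))]
amber_filter [(0.66, array([320.,  86.])), (0.44, array([306., 174.])), (0.37, array([220., 234.]))]
opening [(0.9, array([325., 171.])), (0.88, array([338.,  85.])), (0.84, array([242., 227.]))]
converter [(0.69, array([367., 245.]))]
mount_cap [(0.7, array([316., 242.]))]
lens [(0.64, array([288., 131.])), (0.26, array([374., 220.]))]
top -0.0007669903939345973 [0.526 0.012 0.94 ] 428.8158350291145
camera [(0.87, array([363., 128.])), (0.84, array([351., 245.])), (0.6, array([451., 348.]))]
lock_button [(0.59, array([461., 352.])), (0.43, array([350., 228.]))]
wheel_top [(0.76, array([450., 348.])), (0.67, array([351., 248.])), (0.63, array([359., 131.]))]
amber_filter [(0.95, array([457., 322.])), (0.7, array([353., 207.])), (0.42, array([364., 102.]))]
op
[... 414 characters left out ...]
)]
converter []
mount_cap []
lens []
{'time_s': 1.35, 'joint_positions': array([-1.23602086e+00,  2.75906922e-01,  1.50493655e+00, -2.01403717e-05,
        1.36069025e+00, -1.20979610e-01]), 'joint_vel': array([-0.00126528, -0.00011172,  0.00160462, -0.00158602, -0.00031065,
        0.00115199]), 'joint_torque': array([-1.79701019e-03, -4.04478943e+01, -2.37493783e+01,  7.01931096e-02,
        2.50047661e-02, -2.66910568e-06]), 'ee_pos': array([ 0.25308578, -0.51632785,  0.20547446]), 'orientation': array([ 1.96823168,  0.4563902 , -1.96825855]), 'ft_force': array([-0.08040902, -0.06669369, -0.93941937]), 'torque': array([ 0.02089197, -0.00092502, -0.0409652 ]), 'width': 0.09385450398599098}
```

View pics/scene0.png

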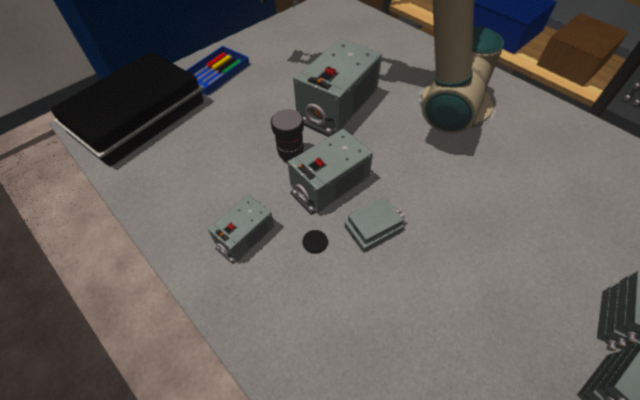

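View pics/top0.png

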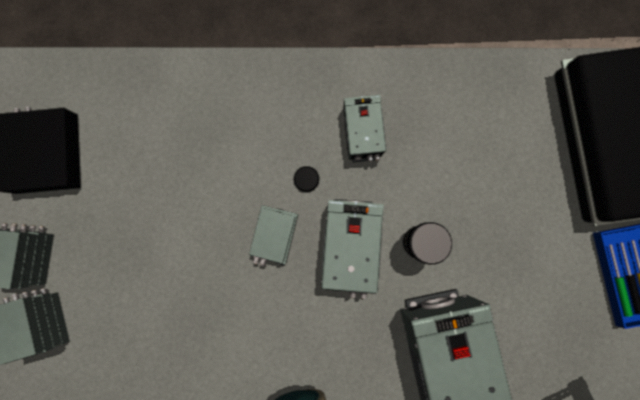

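View pics/wrist0.png

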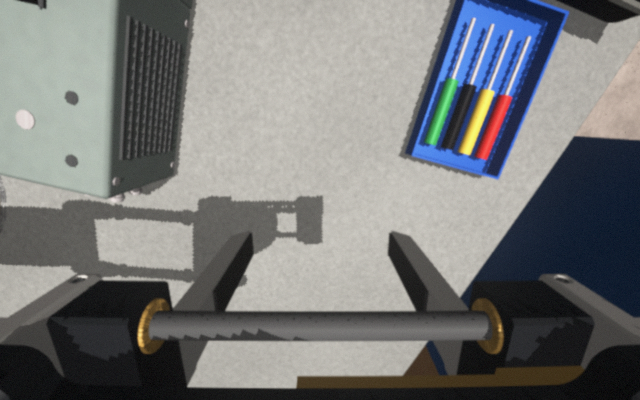

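```bash
python3 - <<'E'
from h import *
a=cv2.imread('pics/top0.png')[190:305,310:395]; b=cv2.imread('pics/scene0.png')[125:215,280:380]
cv2.imwrite('pics/tc.png',cv2.resize(a,None,fx=5,fy=5,interpolation=cv2.INTER_CUBIC))
cv2.imwrite('pics/sc.png',cv2.resize(b,None,fx=6,fy=6,interpolation=cv2.INTER_CUBIC))
E
```

```text
(no output)
```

View pics/tc.png

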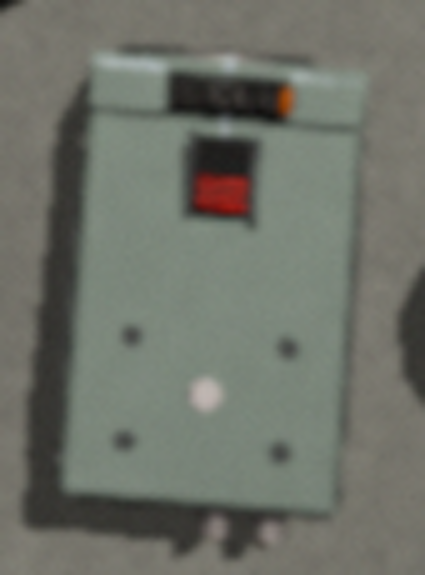

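View pics/sc.png

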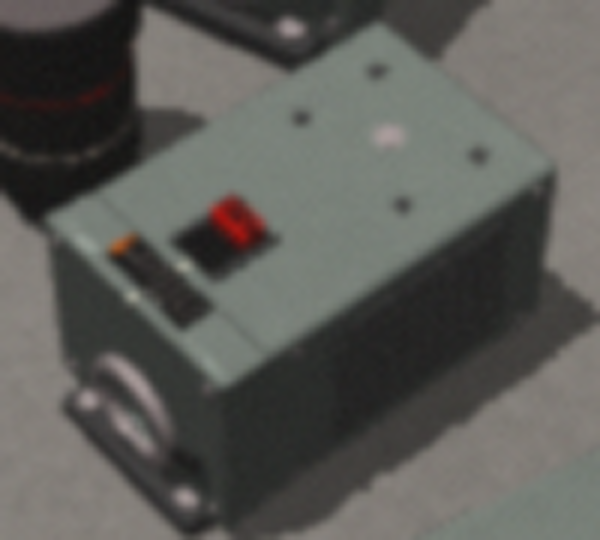

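```bash
cat > fit.py <<'E'
from h import *
from scipy.optimize import least_squares
ct=vision.camera('top'); cs=vision.camera('scene')
f=lambda p,s,o: (np.array(p)+.5)/s-.5+np.array(o)
T={'FL':(92,57),'FR':(367,74),'BL':(62,490),'BR':(332,512)}
S={'FR':(50,222),'FL':(222,390),'BR':(380,20),'BL':(550,165)}
X={'FL':(14,54),'FR':(14,-54),'BL':(-158,54),'BR':(-158,-54)}
ks=list(X)
tp=np.array([f(T[k],5,(310,190)) for k in ks]); sp=np.array([f(S[k],6,(280,125)) for k in ks])
def W(p):
    c,s=np.cos(p[2]),np.sin(p[2]); return np.array([[p[0]+(c*X[k][0]-s*X[k][1])/1e3,p[1]+(s*X[k][0]+c*X[k][1])/1e3,p[3]] for k in ks])
for use in ['both','top','scene']:
    r=lambda p: np.concatenate(([] if use=='scene' else [(proj(ct,W(p))-tp).ravel()])+([] if use=='top' else [(proj(cs,W(p))-sp).ravel()])+[[ (p[3]-.106)*(0 if use=='both' else 1e4)]])
    q=least_squares(r,[.5,-.06,0,.106]); print(use,q.x,np.round(q.fun,1))
    p=q.x
for k in ks: print(k, tri([(ct,tp[ks.index(k)]),(cs,sp[ks.index(k)])]))
E
python3 fit.py
```

```text
both [ 0.57479608 -0.04548087 -0.06678867  0.10014932] [ 0.3 -1.4  0.4 -0.6 -0.4  0.6  1.7  0.8  0.3  0.7 -0.5  0.1  2.2  0.5
  0.1  0.1 -0. ]
top [ 0.57473517 -0.04422361 -0.06810979  0.10599653] [-0.3 -1.6  0.2 -0.7 -1.2  1.   1.2  1.3 -0. ]
scene [ 0.57829575 -0.04339183 -0.06219126  0.1059972 ] [-0.1  0.5 -1.4 -0.2  2.  -0.2 -0.5 -0.6 -0. ]
FL [0.59074047 0.00697727 0.10059292]
FR [ 0.58405809 -0.09957857  0.10029274]
BL [0.42354112 0.01677606 0.10232112]
BR [ 0.41608386 -0.08571075  0.10441279]
```

```bash
python3 - <<'E'
from h import *
from scipy.spatial.transform import Rotation as Ro
s=bot.get_state(); R=Ro.from_rotvec(s['orientation']).as_matrix(); print(np.round(R,3))
c=vision.camera('wrist'); T=np.array(c['world_to_cam']); print(np.round(T[:3,:3],3)); 
o=-T[:3,:3].T@T[:3,3]; print('cam in tool',R.T@(o-s['ee_pos']))
y=np.array([np.sin(.066),np.cos(.066),0]); 
for sg in (1,-1):
    Rd=np.c_[[0,0,-1],sg*y,np.cross([0,0,-1],sg*y)]; w=Ro.from_matrix(Rd@R.T).as_rotvec(); print(sg,w/2/np.pi, np.degrees(w)); print('camoff',Rd@R.T@(o-s['ee_pos']), Rd[:,2])
E
```

```text
[[ 0.     0.44  -0.898]
 [-0.    -0.898 -0.44 ]
 [-1.     0.    -0.   ]]
[[ 0.44  -0.898  0.   ]
 [-0.863 -0.422  0.279]
 [-0.25  -0.123 -0.96 ]]
cam in tool [-0.17955032 -0.00071561 -0.08109701]
1 [-5.39870232e-06  8.64191675e-06  4.16955170e-01] [-1.94353284e-03  3.11109003e-03  1.50103861e+02]
camoff [-0.08096764  0.00463446  0.17955032] [ 0.99782279 -0.06595209  0.        ]
-1 [ 6.44700266e-06  4.02751487e-06 -8.30448301e-02] [ 2.32092096e-03  1.44990535e-03 -2.98961388e+01]
camoff [ 0.08096764 -0.00463446  0.17955032] [-0.99782279  0.06595209  0.        ]
```

Emit:
play_rows(commands=[[0, 0, 0, 0, 0, 0.14, 0], [0, 0, 0, 0, 0, 0.28, 0], [0, 0, 0, 0, 0, 0.33, 0], [0, 0, -0.017, 0.05, 0.12, 0.33, 0], [0, 0, -0.034, 0.1, 0.24, 0.33, 0], [0, 0, -0.05, 0.2, 0.36, 0.33, 0], [0, 0, -0.067, 0.3, 0.48, 0.33, 0], [0, 0, -0.083, 0.4, 0.6, 0.33, 0], [0, 0, -0.083, 0.5, 0.7, 0.33, 0], [0, 0, -0.083, 0.6, 0.8, 0.33, 0], [0, 0, -0.083, 0.7, 0.9, 0.33, 0], [0, 0, -0.083, 0.8, 1, 0.33, 0]], squeeze=10)

```text
time_s: 2.5
ee_pos: [0.4808, -0.2279, 0.3048]
orientation: [-2.189, 0.073, 2.188]
ft_force: [0.0, -1.9, -0.2]
width: 0.0173
```

Emit:
play_rows(commands=[[0, 0, 0, 0.02, 0.13, 0, 0], [0, 0, 0, 0.02, 0.26, 0, 0], [0, 0, 0, 0.02, 0.38, 0, 0], [0, 0, 0, 0.02, 0.5, -0.05, 0], [0, 0, 0, 0.02, 0.59, -0.15, 0], [0, 0, 0, 0.02, 0.59, -0.28, 0], [0, 0, 0, 0.02, 0.59, -0.28, 0], [0, 0, 0, 0.02, 0.59, -0.28, 0]])

```text
time_s: 3.17
ee_pos: [0.4844, -0.0522, 0.2194]
orientation: [-2.184, 0.071, 2.193]
ft_force: [-0.3, -0.1, 0.6]
width: 0.0006
```

```bash
python3 - <<'E'
from h import *
c=snap('wrist','w1.png'); s=bot.get_state(); print(s['ee_pos'],s['ft_force'],s['width'],s['joint_positions'])
P=lambda x,y,z:[0.576+np.cos(-.066)*x-np.sin(-.066)*y,-.044+np.sin(-.066)*x+np.cos(-.066)*y,z]
print(proj(c,[P(0,0,.106),P(.014,.054,.106),P(.014,-.054,.106),P(-.038,0,.116)]))
for t in ['lock_button','wheel_top','amber_filter']: print(t,[(round(d['score'],2),np.round(d['at'],1)) for d in vision.recognise('wrist',t)][:4])
E
```

```text
[ 0.48647748 -0.05322747  0.22149547] [ 0.12083941 -0.42575173  0.36109646] 0.0003659200346416956 [-2.50873421e-01  1.36299965e-01  1.64944530e+00 -5.06551635e-04
  1.35488994e+00  1.38587348e+00]
[[306.37533897 110.48884798]
 [251.14299207  95.64306991]
 [361.32158453  95.63172276]
 [306.38415523 150.18658103]]
lock_button [(0.76, array([493.2, 347. ])), (0.65, array([308.7, 151. ]))]
wheel_top [(0.78, array([318.2,   6.9])), (0.64, array([459.1, 285.9])), (0.58, array([306.8, 166.7]))]
amber_filter [(0.94, array([307.8, 111.5])), (0.94, array([485.8, 303.8]))]
```

View pics/w1.png

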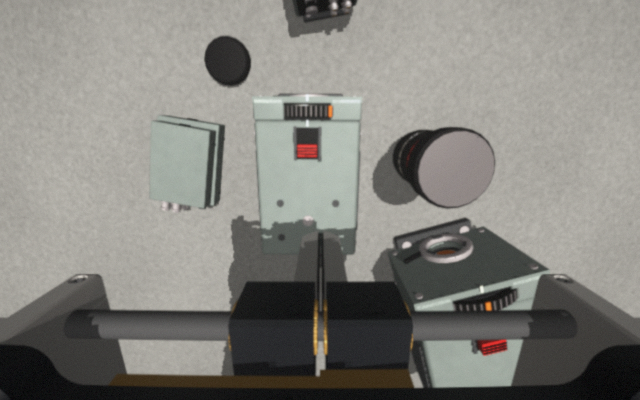

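Emit:
play_rows(commands=[[0, 0, 0, 0.08, 0.02, -0.08, 0], [0, 0, 0, 0.08, 0.02, -0.16, 0], [0, 0, 0, 0.08, 0.02, -0.23, 0], [0, 0, 0, 0.08, 0.02, -0.23, 0], [0, 0, 0, 0.08, 0.02, -0.23, 0]])

```text
time_s: 3.78
ee_pos: [0.5104, -0.0475, 0.1522]
orientation: [-2.188, 0.073, 2.187]
ft_force: [0.2, -0.1, 0.2]
width: 0.0007
```

```bash
python3 - <<'E'
from h import *
c=snap('wrist','w2.png'); s=bot.get_state(); print(s['ee_pos'],s['ft_force'],s['orientation'])
P=lambda x,y,z:[0.576+np.cos(-.066)*x-np.sin(-.066)*y,-.044+np.sin(-.066)*x+np.cos(-.066)*y,z]
print(proj(c,[P(0,0,.106),P(.014,.054,.106),P(.014,-.054,.106),P(-.038,0,.116)]),proj(c,s['ee_pos']))
for t in ['lock_button','wheel_top','amber_filter']: print(t,[(round(d['score'],2),np.round(d['at'],1)) for d in vision.recognise('wrist',t)][:4])
cv2.imwrite('pics/w2c.png',cv2.resize(c['pixels'][60:320,220:420],None,fx=3,fy=2.3,interpolation=cv2.INTER_CUBIC))
cv2.imwrite('pics/w2d.png',cv2.resize(c['pixels'][70:190,235:385],None,fx=5,fy=5,interpolation=cv2.INTER_CUBIC))
E
```

```text
[ 0.51114169 -0.04756804  0.15317068] [ 1.0938058  -0.57557899  0.06873149] [-2.19075739  0.07369881  2.18490587]
[[310.83233262 142.05785749]
 [241.12288681 123.91499423]
 [380.23954605 123.67191913]
 [310.93506453 191.92334535]] [[321.05462409 242.13340116]]
lock_button [(0.79, array([314.2, 194.6]))]
wheel_top [(0.84, array([465.7, 306.5])), (0.76, array([326.6,  12. ])), (0.64, array([307.1, 188.3]))]
amber_filter [(0.86, array([487. , 301.5])), (0.6, array([310.7, 142.6]))]
```

View pics/w2.png

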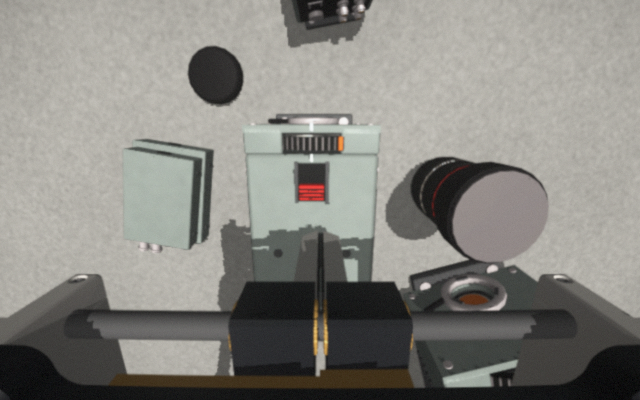

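View pics/w2d.png

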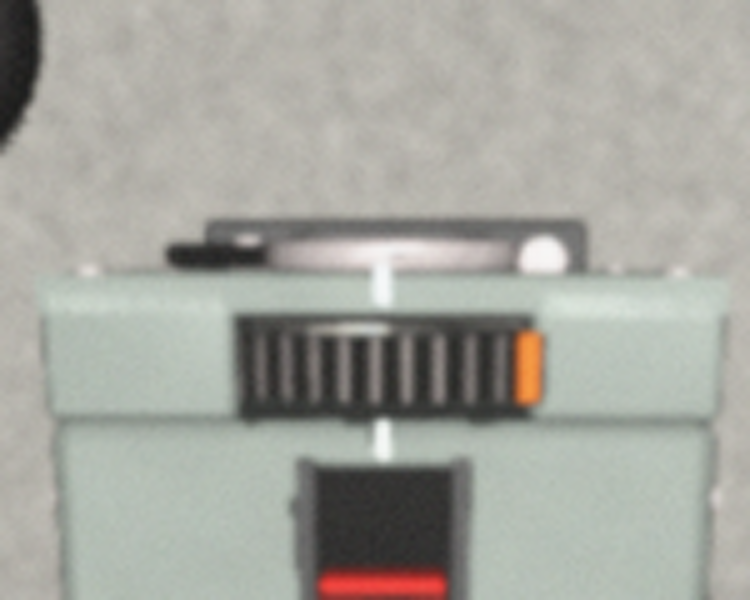

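Emit:
play_rows(commands=[[0, 0, 0, 0.1, -0.017, 0, 0], [0, 0, 0, 0.21, -0.017, -0.03, 0], [0, 0, 0, 0.21, -0.017, -0.07, 0], [0, 0, 0, 0.21, -0.017, -0.09, 0], [0, 0, 0, 0.21, -0.017, -0.09, 0], [0, 0, 0, 0.21, -0.017, -0.09, 0]])

```text
time_s: 4.48
ee_pos: [0.572, -0.0517, 0.1249]
orientation: [-2.187, 0.072, 2.189]
ft_force: [-0.2, 1.0, -0.3]
width: 0.0005
```

```bash
python3 - <<'E'
from h import *
c=snap('wrist','w3.png'); s=bot.get_state(); print(s['ee_pos'],s['ft_force'],s['orientation'])
print(proj(c,s['ee_pos']))
c=snap('scene','s3.png')
cv2.imwrite('pics/s3c.png',cv2.resize(c['pixels'][100:230,260:400],None,fx=5,fy=4.5,interpolation=cv2.INTER_CUBIC))
for i in range(4): 
  vision.camera('top'); print(bot.get_state()['ft_force'])
E
```

```text
[ 0.57226365 -0.05177552  0.12529155] [-0.07630095  1.27761144 -0.90148709] [-2.18848186  0.07223039  2.18763568]
[[321.08416155 242.42612174]]
[-0.07212093  0.50421432 -0.17486377]
[-0.53336756 -1.27144228 -0.07803892]
[ 0.06269232 -0.93353296  0.51222152]
[ 0.62509187  0.46667854 -0.38356775]
```

View pics/w3.png

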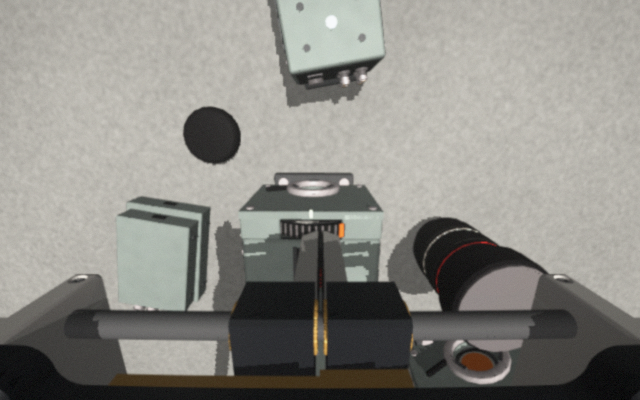

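View pics/s3c.png

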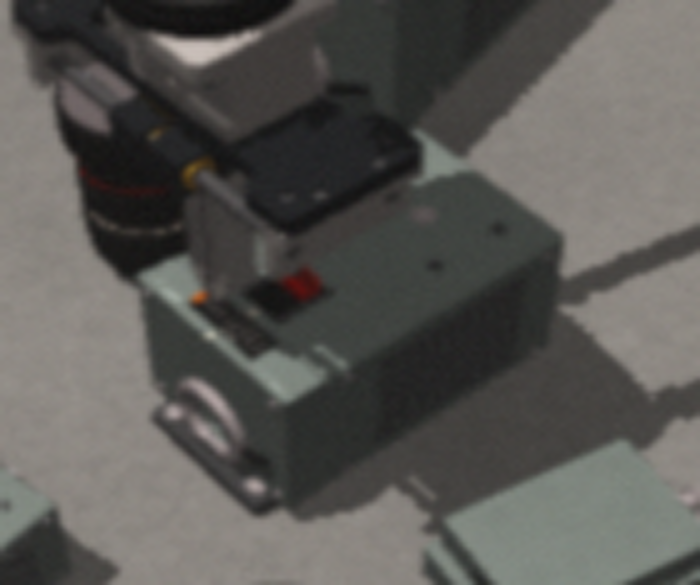

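Emit:
play_rows(commands=[[0, 0, 0, 0.007, -0.003, -0.015, 0], [0, 0, 0, 0.007, -0.003, -0.03, 0], [0, 0, 0, 0.007, -0.003, -0.03, 0]])

```text
time_s: 5.03
ee_pos: [0.5742, -0.0526, 0.1144]
orientation: [-2.186, 0.072, 2.19]
ft_force: [0.2, -0.1, -0.2]
width: 0.0004
```

Emit:
play_rows(commands=[[0, 0, 0, 0, 0, -0.002, 0], [0, 0, 0, 0, 0, -0.003, 0], [0, 0, 0, 0, 0, -0.003, 0]])

```text
time_s: 5.28
ee_pos: [0.5748, -0.0527, 0.1145]
orientation: [-2.188, 0.072, 2.188]
ft_force: [0.5, -0.3, -0.1]
width: 0.0006
```

Emit:
play_rows(commands=[[0, 0, 0, 0, 0, -0.002, 0], [0, 0, 0, 0, 0, -0.003, 0], [0, 0, 0, 0, 0, -0.003, 0]])

```text
time_s: 5.53
ee_pos: [0.5748, -0.0527, 0.1137]
orientation: [-2.188, 0.072, 2.188]
ft_force: [-0.3, -0.6, -0.0]
width: 0.0003
```

Emit:
play_rows(commands=[[0, 0, 0, 0, 0, -0.002, 0], [0, 0, 0, 0, 0, -0.002, 0]])

```text
time_s: 5.7
ee_pos: [0.5748, -0.0527, 0.113]
orientation: [-2.188, 0.072, 2.188]
ft_force: [0.1, -0.6, 0.8]
width: 0.0005
```

Emit:
play_rows(commands=[[0, 0, 0, 0, 0, -0.002, 0], [0, 0, 0, 0, 0, -0.002, 0]])

```text
time_s: 5.87
ee_pos: [0.5748, -0.0527, 0.1124]
orientation: [-2.188, 0.072, 2.188]
ft_force: [0.1, 0.2, -0.5]
width: 0.0003
```

Emit:
play_rows(commands=[[0, 0, 0, 0, 0, -0.002, 0], [0, 0, 0, 0, 0, -0.002, 0]])

```text
time_s: 6.03
ee_pos: [0.5749, -0.0527, 0.1121]
orientation: [-2.188, 0.072, 2.188]
ft_force: [-0.1, 0.0, 1.1]
width: 0.0007
```

Emit:
play_rows(commands=[[0, 0, 0, 0, 0, -0.001, 0], [0, 0, 0, 0, 0, -0.001, 0]])

```text
time_s: 6.2
ee_pos: [0.575, -0.0527, 0.112]
orientation: [-2.189, 0.072, 2.188]
ft_force: [-0.4, -0.3, 3.2]
width: 0.0008
```

Emit:
play_rows(commands=[[0, 0, 0, 0, 0, -0.001, 0], [0, 0, 0, 0, 0, -0.001, 0]])

```text
time_s: 6.37
ee_pos: [0.575, -0.0527, 0.1119]
orientation: [-2.189, 0.072, 2.187]
ft_force: [-0.3, 0.2, 4.6]
width: 0.0006
```

Emit:
play_rows(commands=[[0, 0, 0, 0, 0, -0.002, 0], [0, 0, 0, 0, 0, -0.003, 0]])

```text
time_s: 6.53
ee_pos: [0.5751, -0.0527, 0.1118]
orientation: [-2.189, 0.072, 2.187]
ft_force: [-2.0, -0.3, 10.8]
width: 0.0005
```

Emit:
play_rows(commands=[[0, 0, 0, 0, 0.004, 0.0006, 0], [0, 0, 0, 0, 0.008, 0.001, 0]])

```text
time_s: 6.7
ee_pos: [0.5751, -0.0522, 0.1119]
orientation: [-2.192, 0.075, 2.189]
ft_force: [-2.2, -3.7, 7.6]
width: 0.0003
```

Emit:
play_rows(commands=[[0, 0, 0, 0, 0.004, -0.001, 0], [0, 0, 0, 0, 0.008, -0.001, 0]])

```text
time_s: 6.87
ee_pos: [0.5753, -0.0502, 0.1121]
orientation: [-2.193, 0.076, 2.189]
ft_force: [-3.0, -4.7, 10.4]
width: 0.0005
```

```bash
cat > look.py <<'E'
from h import *
import sys
c=snap('wrist',sys.argv[1]+'.png'); s=bot.get_state(); print(s['time_s'],s['ee_pos'],s['ft_force'])
cv2.imwrite('pics/'+sys.argv[1]+'c.png',cv2.resize(c['pixels'][170:270,250:380],None,fx=5,fy=5,interpolation=cv2.INTER_CUBIC))
E
python3 look.py w4
```

```text
6.9167 [ 0.57527597 -0.04992144  0.11213384] [-2.27065763 -3.84059675  9.42747224]
```

View pics/w4c.png

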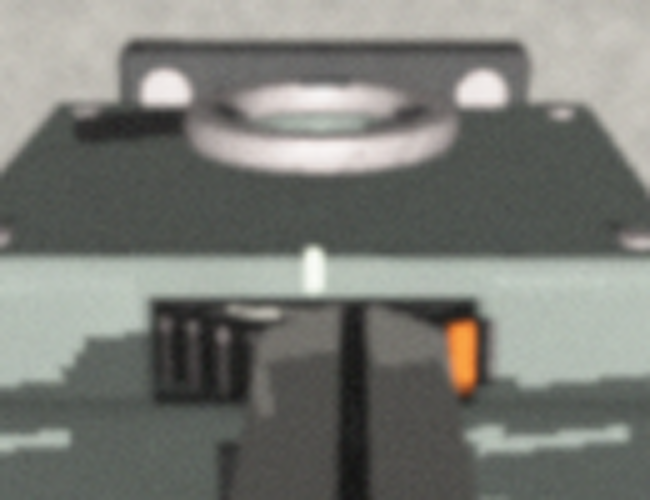

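Emit:
play_rows(commands=[[0, 0, 0, 0, 0.005, 0, 0], [0, 0, 0, 0, 0.01, 0, 0]])

```text
time_s: 7.08
ee_pos: [0.5755, -0.0472, 0.1123]
orientation: [-2.193, 0.076, 2.188]
ft_force: [-2.8, -4.0, 9.9]
width: 0.0001
```

Emit:
play_rows(commands=[[0, 0, 0, 0, 0.005, 0, 0], [0, 0, 0, 0, 0.01, 0, 0]])

```text
time_s: 7.25
ee_pos: [0.5757, -0.044, 0.1124]
orientation: [-2.193, 0.076, 2.187]
ft_force: [-2.3, -3.7, 10.7]
width: 0.0004
```

Emit:
play_rows(commands=[[0, 0, 0, 0, 0.005, 0.0003, 0], [0, 0, 0, 0, 0.01, 0.0006, 0]])

```text
time_s: 7.42
ee_pos: [0.5759, -0.0407, 0.1124]
orientation: [-2.193, 0.075, 2.187]
ft_force: [-0.9, -2.7, 8.9]
width: 0.0008
```

Emit:
play_rows(commands=[[0, 0, 0, 0, 0.005, 0.0002, 0], [0, 0, 0, 0, 0.01, 0.0003, 0]])

```text
time_s: 7.58
ee_pos: [0.5761, -0.0375, 0.1122]
orientation: [-2.193, 0.075, 2.186]
ft_force: [-0.4, -2.6, 7.2]
width: 0.0006
```

```bash
python3 look.py w5
```

```text
7.6333 [ 0.57612312 -0.03714254  0.1121292 ] [ 0.13956197 -2.47645612  7.23869875]
```

View pics/w5c.png

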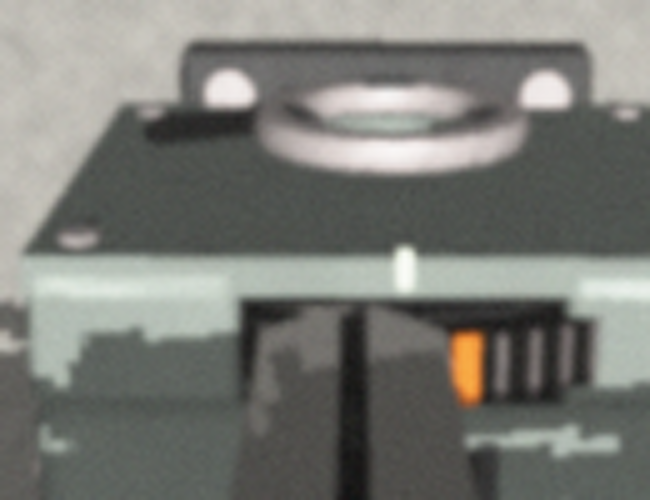

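Emit:
play_rows(commands=[[0, 0, 0, 0, 0.0, 0.015, 0], [0, 0, 0, -0.003, -0.022, 0.015, 0], [0, 0, 0, -0.006, -0.044, 0.015, 0], [0, 0, 0, -0.006, -0.044, 0.015, 0]])

```text
time_s: 7.97
ee_pos: [0.5726, -0.0504, 0.1148]
orientation: [-2.187, 0.074, 2.189]
ft_force: [-0.4, -0.6, -0.0]
width: 0.0005
```

```bash
python3 look.py w6
```

```text
8.0167 [ 0.57264798 -0.04980869  0.11471188] [-0.23465414  0.148263   -0.05520474]
```

View pics/w6c.png

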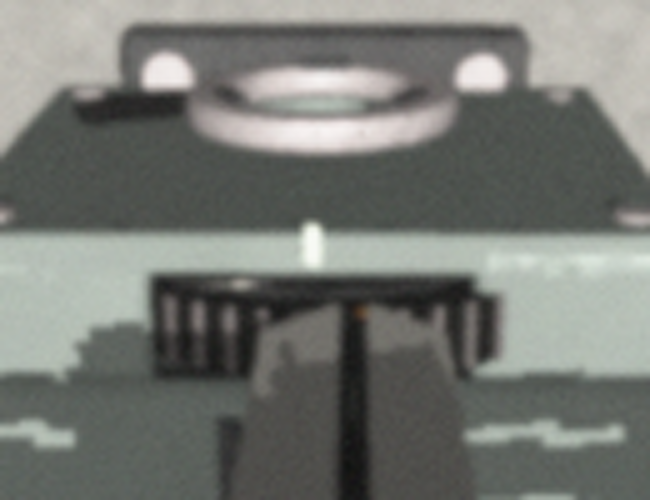

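Emit:
play_rows(commands=[[0, 0, 0, 0.006, 0, -0.006, 0], [0, 0, 0, 0.006, 0, -0.009, 0], [0, 0, 0, 0.006, 0, -0.012, 0], [0, 0, 0, 0.006, 0, -0.012, 0]])

```text
time_s: 8.35
ee_pos: [0.5747, -0.0493, 0.1129]
orientation: [-2.189, 0.072, 2.189]
ft_force: [-3.8, -1.1, 8.9]
width: 0.0006
```

Emit:
play_rows(commands=[[0, 0, 0, 0, 0.005, -0.001, 0], [0, 0, 0, 0, 0.01, -0.001, 0]])

```text
time_s: 8.52
ee_pos: [0.5748, -0.0479, 0.113]
orientation: [-2.191, 0.075, 2.19]
ft_force: [-4.3, -4.0, 11.6]
width: 0.0006
```

Emit:
play_rows(commands=[[0, 0, 0, 0, 0.005, 0, 0], [0, 0, 0, 0, 0.01, 0, 0]])

```text
time_s: 8.68
ee_pos: [0.5751, -0.0448, 0.1132]
orientation: [-2.192, 0.075, 2.189]
ft_force: [-2.6, -4.4, 10.7]
width: 0.0004
```

Emit:
play_rows(commands=[[0, 0, 0, 0, 0.004, 0, 0], [0, 0, 0, 0, 0.008, 0.0, 0]])

```text
time_s: 8.85
ee_pos: [0.5752, -0.0422, 0.1131]
orientation: [-2.192, 0.075, 2.188]
ft_force: [-2.5, -2.3, 10.7]
width: 0.0007
```

Emit:
play_rows(commands=[[0, 0, 0, 0, 0, 0.02, 0], [0, 0, 0, 0, 0.05, 0.02, 0], [0, 0, 0, -0.03, 0.1, 0.02, 0], [0, 0, 0, -0.1, 0.1, 0.02, 0], [0, 0, 0, -0.1, 0.1, 0.02, 0]])

```text
time_s: 9.27
ee_pos: [0.54, -0.0087, 0.1164]
orientation: [-2.182, 0.069, 2.195]
ft_force: [-0.6, 0.3, -0.0]
width: 0.0002
```

```bash
python3 look.py w7
```

```text
9.3167 [ 0.54250898 -0.00944284  0.11683298] [ 0.7917642  -0.2718527   0.40272154]
```

View pics/w7.png

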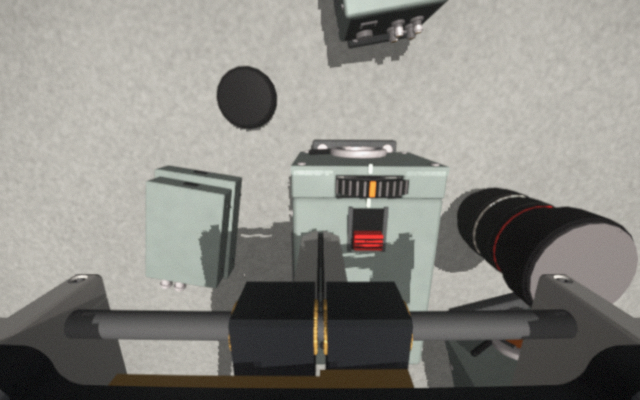

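```bash
cat > am.py <<'E'
from h import *
import sys
c=vision.camera('wrist'); im=c['pixels'].astype(int)
u,v,w,h=map(int,sys.argv[2:6])
cv2.imwrite('pics/'+sys.argv[1]+'.png',cv2.resize(c['pixels'][v:v+h,u:u+w],None,fx=7,fy=7,interpolation=cv2.INTER_CUBIC))
sub=im[v:v+h,u:u+w]; B,G,Rr=sub[...,0],sub[...,1],sub[...,2]
wt=np.clip(Rr-B-90,0,None)*(G>80); yy,xx=np.mgrid[v:v+h,u:u+w]
a=np.array([(wt*xx).sum(),(wt*yy).sum()])/wt.sum(); print('amber px',a,(wt>0).sum())
wh=(sub.min(2)>215); n,l,st,ce=cv2.connectedComponentsWithStats(wh.astype(np.uint8))
ce=ce+[u,v]
for i in range(1,n): print(st[i],ce[i])
Z=float(sys.argv[6])
C,S=np.cos(-.066),np.sin(-.066)
def cam(p): d=p[:2]-np.array([.575,-.0445]); return np.array([C*d[0]+S*d[1],-S*d[0]+C*d[1]])*1e3
print('amber cam',cam(atz(c,a,Z)))
for i in range(1,n):
    if st[i][4]>3: print('tick cam',cam(atz(c,ce[i],.106)))
print(bot.get_state()['time_s'])
E
python3 am.py w7a 325 155 95 60 0.1125
```

```text
amber px [370.92840961 192.2685395 ] 103
[25  0 22  5 84] [360.05952381 156.71428571]
[42 13  5  9 29] [369.13793103 172.34482759]
[41 47  3  8 21] [367.04761905 205.95238095]
amber cam [ 0.18812329 -0.75105971]
tick cam [23.22919088  6.62208372]
tick cam [12.59988338 -0.02209663]
tick cam [-11.43583415   0.26865817]
9.3667
```

View pics/w7a.png

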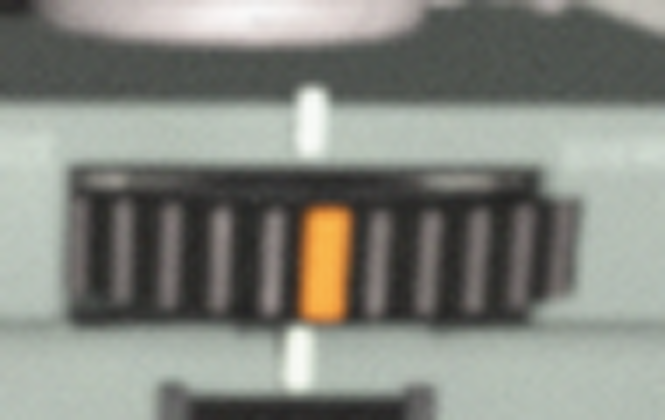

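Emit:
play_rows(commands=[[0, 0, 0, -0.09, 0, 0, 0], [0, 0, 0, -0.09, -0.05, 0, 0], [0, 0, 0, -0.09, -0.104, 0, 0], [0, 0, 0, -0.09, -0.104, 0, 0], [0, 0, 0, -0.09, -0.104, 0, 0]])

```text
time_s: 9.78
ee_pos: [0.5188, -0.0423, 0.1173]
orientation: [-2.188, 0.074, 2.186]
ft_force: [-0.2, 0.5, 0.4]
width: 0.0007
```

```bash
python3 look.py w8; python3 am.py w8a 262 145 110 70 0.1125
```

```text
9.8333 [ 0.51857939 -0.04179768  0.117216  ] [-0.04695832  0.12581728  0.6070171 ]
amber px [319.79552615 159.88642092] 114
[55 27  4  8 26] [318.84615385 175.65384615]
amber cam [ 0.13272837 -0.26553884]
tick cam [-11.53504176   0.41082767]
9.8833
```

View pics/w8.png

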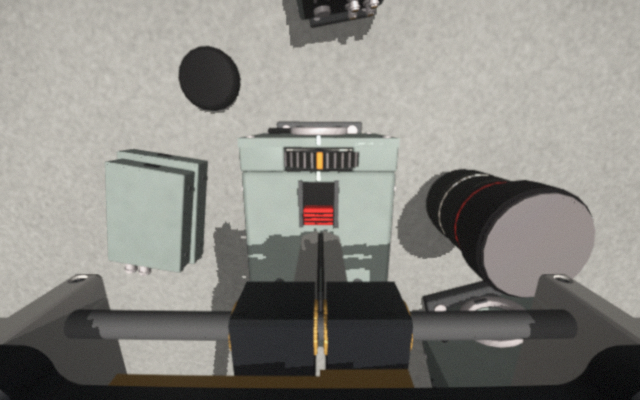

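View pics/w8a.png

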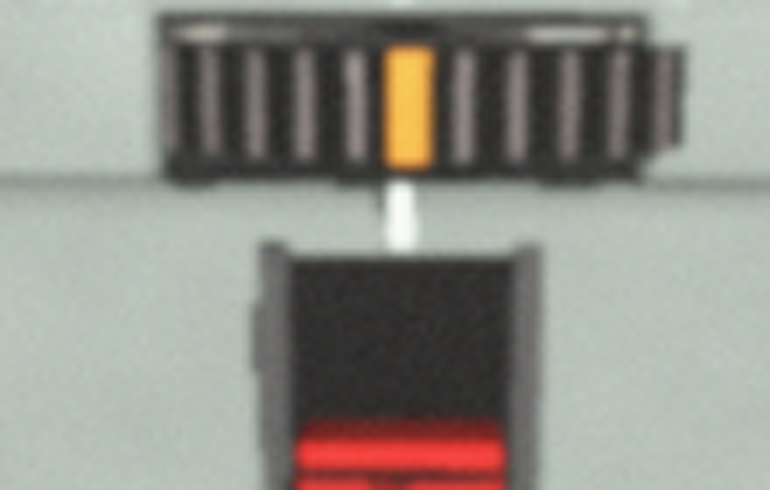

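Emit:
play_rows(commands=[[0, 0, 0, 0, 0.003, -0.013, 0], [0, 0, 0, 0, 0.003, -0.026, 0], [0, 0, 0, 0, 0.003, -0.026, 0], [0, 0, 0, 0, 0.003, -0.026, 0]])

```text
time_s: 10.22
ee_pos: [0.5175, -0.0405, 0.1089]
orientation: [-2.187, 0.071, 2.189]
ft_force: [-0.3, 0.4, 0.6]
width: 0.0007
```

Emit:
play_rows(commands=[[0, 0, 0, 0.005, 0, 0, 0], [0, 0, 0, 0.01, 0, 0, 0]])

```text
time_s: 10.38
ee_pos: [0.5211, -0.0409, 0.1095]
orientation: [-2.188, 0.072, 2.188]
ft_force: [0.5, -0.3, -0.7]
width: 0.0007
```

```bash
python3 look.py w9;python3 am.py w9a 262 145 110 100 0.1125
```

```text
10.4333 [ 0.52156345 -0.04097684  0.10960552] [ 1.22645315 -0.50987941 -0.25837117]
amber px [321.75328275 167.60213014] 118
[57  0  4  6 22] [320.5        147.27272727]
[57 33  4  9 31] [320.4516129  182.29032258]
amber cam [-0.83139798 -0.43811571]
tick cam [11.2816652   0.34344448]
tick cam [-11.66940483   0.36823083]
10.4833
```

View pics/w9a.png

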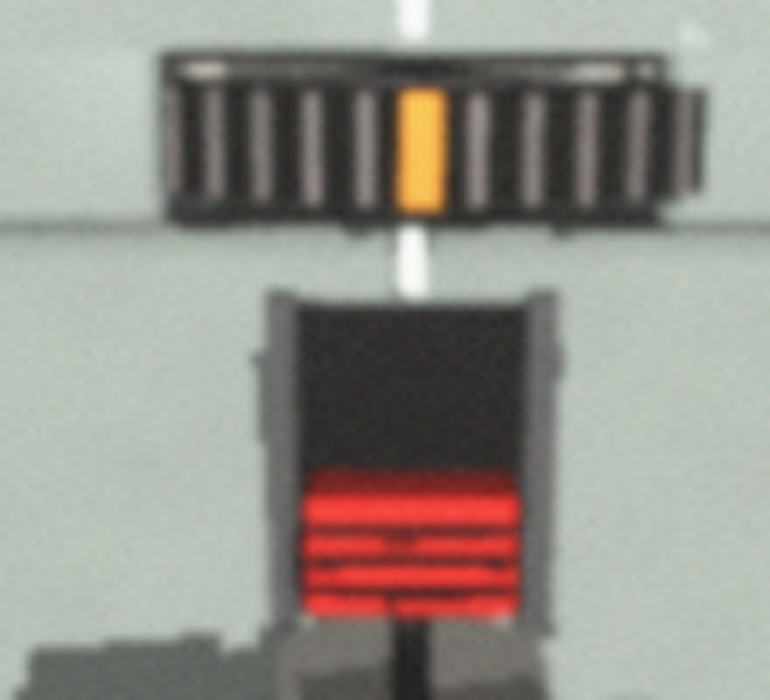

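Emit:
play_rows(commands=[[0, 0, 0, 0.005, 0, 0, 0], [0, 0, 0, 0.008, -0.0005, 0, 0]])

```text
time_s: 10.65
ee_pos: [0.5228, -0.041, 0.1095]
orientation: [-2.187, 0.072, 2.189]
ft_force: [-1.6, 0.8, 0.8]
width: 0.0005
```

Emit:
play_rows(commands=[[0, 0, 0, 0.004, 0, 0, 0], [0, 0, 0, 0.008, -0.0005, 0, 0]])

```text
time_s: 10.82
ee_pos: [0.5251, -0.0412, 0.1094]
orientation: [-2.187, 0.072, 2.189]
ft_force: [-1.2, 0.4, 1.7]
width: 0.0003
```

Emit:
play_rows(commands=[[0, 0, 0, 0.004, 0, 0, 0], [0, 0, 0, 0.008, -0.0005, 0, 0]])

```text
time_s: 10.98
ee_pos: [0.5278, -0.0414, 0.1094]
orientation: [-2.187, 0.072, 2.189]
ft_force: [-1.7, 0.1, 0.6]
width: 0.0003
```

Emit:
play_rows(commands=[[0, 0, 0, 0.003, 0, 0, 0], [0, 0, 0, 0.006, -0.0005, 0, 0]])

```text
time_s: 11.15
ee_pos: [0.5299, -0.0415, 0.1094]
orientation: [-2.188, 0.072, 2.188]
ft_force: [-1.6, 0.4, 0.6]
width: 0.0006
```

Emit:
play_rows(commands=[[0, 0, 0, 0.002, 0, 0, 0], [0, 0, 0, 0.004, 0, 0, 0]])

```text
time_s: 11.32
ee_pos: [0.5311, -0.0416, 0.1094]
orientation: [-2.188, 0.072, 2.188]
ft_force: [-1.6, 0.2, 0.4]
width: 0.0005
```

Emit:
play_rows(commands=[[0, 0, 0, 0.002, 0, 0, 0], [0, 0, 0, 0.004, 0, 0, 0]])

```text
time_s: 11.48
ee_pos: [0.5314, -0.0416, 0.1094]
orientation: [-2.186, 0.072, 2.19]
ft_force: [-3.8, -0.3, 3.4]
width: 0.0004
```

Force is rising, so the end stop is near. I'll press a little more to confirm.

Emit:
play_rows(commands=[[0, 0, 0, 0.002, 0, 0, 0], [0, 0, 0, 0.003, 0, 0, 0]])

```text
time_s: 11.65
ee_pos: [0.5314, -0.0416, 0.1094]
orientation: [-2.184, 0.072, 2.192]
ft_force: [-5.5, -0.6, 4.2]
width: 0.0004
```

Emit:
play_rows(commands=[[0, 0, 0, -0.02, 0, 0, 0], [0, 0, 0, -0.04, 0, 0, 0], [0, 0, 0, -0.05, 0, 0, 0], [0, 0, 0, -0.05, 0, 0.1, 0], [0, 0, 0, -0.05, 0, 0.1, 0], [0, 0, 0, -0.05, 0, 0.1, 0]])

```text
time_s: 12.15
ee_pos: [0.5198, -0.0419, 0.1409]
orientation: [-2.194, 0.073, 2.183]
ft_force: [0.2, -0.6, 1.0]
width: 0.0005
```

```bash
python3 look.py w10;python3 am.py w10a 262 110 110 85 0.1125
```

```text
12.2 [ 0.51882655 -0.04171957  0.13988704] [-0.68691976  0.1358104  -0.41789653]
amber px [320.17569353 156.07111405] 88
[26 16  3  1  3] [289. 126.]
[85 16  8  6 38] [350.02631579 128.84210526]
[49 18 19  5 64] [319.46875 129.65625]
[56 24  4  9 29] [319.37931034 138.55172414]
[ 0 31 18  4 54] [270.35185185 142.07407407]
[56 57  3  7 19] [319.         170.31578947]
amber cam [ 0.22933854 -0.393634  ]
tick cam [ 19.44295664 -22.40070026]
tick cam [18.84937346  0.11625776]
tick cam [12.43048649  0.18797404]
tick cam [ 9.90444905 36.76253692]
tick cam [-11.36129585   0.50015454]
12.25
```

View pics/w10.png

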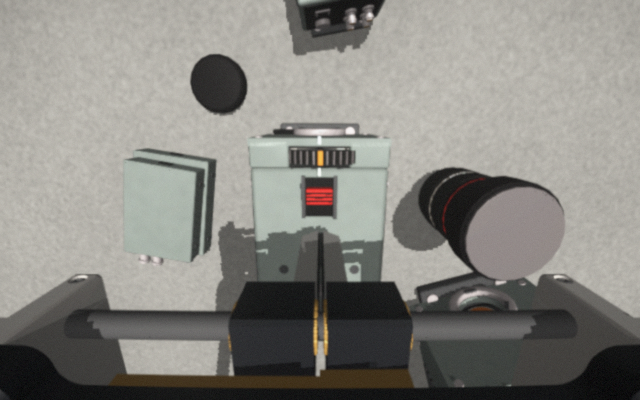

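View pics/w10a.png

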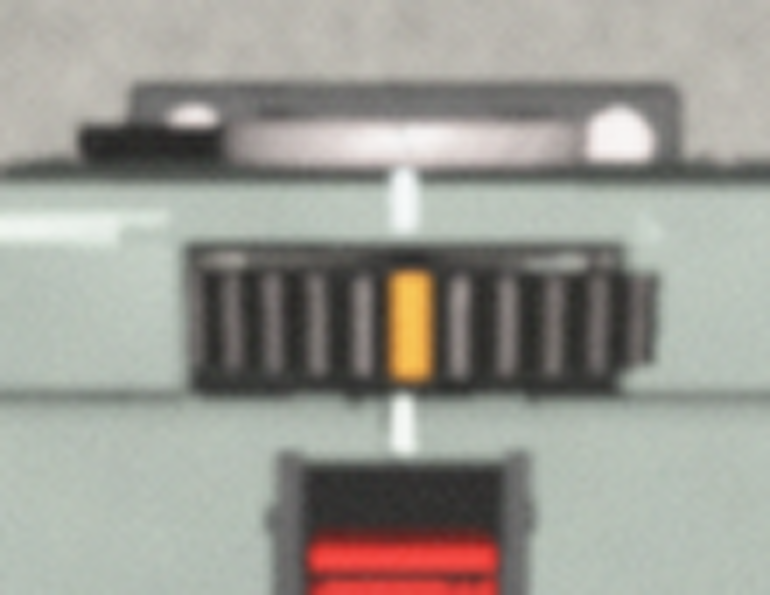

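```bash
python3 - <<'E'
from h import *
c=vision.camera('wrist'); im=c['pixels'].astype(int)
def cx(im,c):
    sub=im[100:232,290:345]; m=(sub[...,2]>130)&(sub[...,1]<90)&(sub[...,0]<90); ys=np.where(m.sum(1)>4)[0]+100
    print(ys[0],ys[-1],[(atz(c,(319,y),.116)[0]-.575)*1e3 for y in (ys[0]-.5,ys[-1]+.5)])
cx(im,c); print(bot.get_state()['ft_force'],bot.get_state()['time_s'])
bot.hand_in()
E
```

```text
186 202 [np.float64(-21.51190906130296), np.float64(-34.539990378536835)]
[ 0.59983196  0.38156747 -1.34102299] 12.3
the job is handed in; nothing more can be done
```

I rolled the wheel in two fingertip strokes until the amber filter was centred. I then pushed the red lock home, backed off, lifted clear and handed in at about 12.3 s. `bot.hand_in()` reports no verdict.

- **Force on the camera:** I pressed on the rim with about 10 N. The highest reading was 11.6 N downward, about 13 N in all with the sideways parts. It was read only at the end of each move, so a brief peak between readings would not show.
- **Amber filter:** In the last wrist picture the dash sits 0.4 to 0.9 mm from the ticks at the rim. That puts the filter about 0.5 mm off the centre of the opening. It was about the same before the lock went in, from three pictures taken from different places.
- **Lock:** The push met only about 1.5 N of drag until the finger had moved about 9 mm, then it stopped hard. The button's edges measured x -34.5 to -21.5 mm in the last picture, so its middle is at -28.0 mm against -29.0 expected. That agrees within the roughly 2 mm calibration.
- **Clear at the end:** The finger was about 3 cm above the case and the force reading was down to noise, up to about 1.3 N.
- **Bystanders:** The robot did not touch them, and in the pictures they stayed where they were; I did not measure their positions.

No check failed.

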